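Find the bored end of a post holder by feel and hold it bore-up

TASK

Take the left-hand post holder out of the rod cradle and find out which of its two ends is the deep-bored one by setting an end down over the tip of the upright post: the bored end slides well down over it, the other end stops at once. Then turn the holder so that its deep bore faces straight up and finish with it still in the gripper, upright and still, at least 10 cm clear above the bench, ready for me to drop a post in. Leave the right-hand holder in its place and the other things on the bench alone.

Things in the scene. Friction and masses are not known exactly. Their poses are not given: they have to be found in the camera images.
- left_place (a point): Left-hand holder's place: middle of its axis, 62 mm above the bench; y runs along the axis to its left end, z up. Holder: plain aluminium cylinder, 32 mm diameter, 56 mm long, 0.1-0.2 kg, at the start lying here, within 3 mm along y. Both ends show the same 17 mm round mouth: one a blind bore 26 mm deep, one a recess 4 mm deep; which is which varies. Fixed point: it does not follow the holder.
- right_place (a point): The same fixed point for the right-hand holder, 130 mm farther right along the cradle (along -y): an outwardly identical holder, which stays where it lies.
- cradle: Bolted cradle, origin on the bench below its middle, y along it to the left: two 6 mm steel rods, 250 mm long, 20 mm apart (26 mm over both), centres 46 mm high, in three plates 40 mm wide, 9 mm thick, 52 mm high at y = -115, 0, 115 mm (feet 56 mm wide, 16 mm high). Beside and under the rods it is open. A holder laid along the rods, axis 62 mm high, stays there.
- post_tip (a point): Tip of the steel post that stands upright on the bench, 66 mm above it: 12 mm in diameter, the last 4 mm tapering to 6 mm. It is fixed; a 17 mm mouth goes over it with 2.5 mm to spare all round.
- post_stand: The post with its pedestal base (50 mm diameter up to 6 mm, 32 mm diameter up to 14 mm high) bolted to the bench; origin on the bench under the post. A clamping fork reaches out 68 mm along its -x, 21 mm high.
- petri_dish: Bystander: clear round petri dish, 92 mm across, 15 mm high; origin at its middle on the bench
- tweezers: Bystander: steel tweezers lying flat, 120 x 9 x 11 mm, long side along its x axis; origin at its middle on the bench
- mouse: Bystander: black computer mouse, 105 x 62 x 28 mm; origin at its middle on the bench
- phone: Bystander: phone lying flat, 72 x 150 x 9 mm, long side along its y axis; origin at its middle on the bench
- chip_box: Bystander: small square sample box, 60 x 60 x 25 mm; origin at its middle on the bench
- fork_clamp: Bystander: loose steel clamping fork, 62 x 32 x 8 mm; origin at its middle on the bench
- ball_driver: Bystander: screwdriver-like hex driver, 24 mm thick black handle and thin blade, 180 mm long along its x axis, lying; origin at its middle on the bench
There are look-alikes about, which are no part of the job. Leave any turquoise look-alike of the post_stand alone.

How it is judged:
On the way:
1. an end of the holder has been tried upright over the post's tip ((((horizontal distance between holder_a_c0 and post_tip below 0.006 m and angle between holder_a_c0's own z axis and vertical below 0.25 rad and z of holder_a_c0 in the frame of post_tip below 0.0155 m) or (horizontal distance between holder_a_c0 and post_tip below 0.006 m and angle between holder_a_c0's own z axis and vertical above 2.89159 rad and z of holder_a_c0 in the frame of post_tip below 0.031 m)) or ((horizontal distance between holder_b_c0 and post_tip below 0.006 m and angle between holder_b_c0's own z axis and vertical below 0.25 rad and z of holder_b_c0 in the frame of post_tip below 0.0155 m) or (horizontal distance between holder_b_c0 and post_tip below 0.006 m and angle between holder_b_c0's own z axis and vertical above 2.89159 rad and z of holder_b_c0 in the frame of post_tip below 0.031 m)))), for 0.05 s.
At the end, for the whole second after the job is handed in: The left-hand holder is gripped by the fingers, deep bore facing up within 15 degrees of vertical, its lower end at least 95 mm above the bench, still (under 30 mm/s), touching neither cradle nor post; the right-hand holder lies in its place within about 14 mm (((angle between holder_a_c0's own z axis and vertical below 0.26 rad and height (world z) of holder_a_c0 above 0.112 m and contact force between holder_a and the fingers above 1 N and linear speed of holder_a below 0.03 m/s and contact force between holder_a and cradle below 0.1 N and contact force between holder_a and post_stand below 0.1 N and distance between holder_b_c0 and right_place below 0.025 m) or (angle between holder_b_c0's own z axis and vertical below 0.26 rad and height (world z) of holder_b_c0 above 0.112 m and contact force between holder_b and the fingers above 1 N and linear speed of holder_b below 0.03 m/s and contact force between holder_b and cradle below 0.1 N and contact force between holder_b and post_stand below 0.1 N and distance between holder_a_c0 and right_place below 0.025 m))); the arm keeps its last pose, push and grip.
It fails at once if the right-hand holder is taken out or shoved as well (distance of each of holder_a_c0, holder_b_c0 from where it was at the start of the episode above 0.02 m).
It fails at once if a bystander on the bench is shoved more than 3 cm (distance of any of petri_dish, tweezers, mouse, phone, chip_box, fork_clamp, ball_driver from where it was at the start of the episode above 0.03 m).
It also fails if it takes over 70 s, if anything falls off the work surface, if the arm or the gripper's body presses on something with over 40 N, if the wrist force passes 120 N, or if a joint passes its speed limit or range.

ROBOT

A 7-joint arm with a two-finger parallel gripper is mounted at the origin on the work surface. World frame = base frame: x ahead of the robot, y to its left, z up, the work surface at z = 0. Lengths are in m, angles in rad, forces in N, time in s.
With the tool pointing down it reaches from about 0.425 to 0.875 m from the base axis. Payload 4.7 kg.
Tool frame: the origin (TCP) lies at the very end of the fingers, on their centre line; the grasp point (between the pads) lies behind it (ctrl.tcp_to_grasp is the z of the grasp point in the tool frame, in m); z points along the fingers, y is the line along which they close (so a half turn about z gives the same grasp; the last joint's range is limited). The gripper opens to 87 mm and grips with 3 to 60 N. Pads are 19 mm wide; open, the fingers measure 117 mm over their backs; the gripper's body (75 mm by 190 mm) begins 51 mm behind the grasp point.
Start: joints at [-1.26, 0.321, -0.07, 1.45, 0.023, 1.371, -0.057], TCP at [0.19, 0.622, 0.223] pointing down, gripper open.
Joint ranges: [-2.86, 2.86], [-0.3, 2.09], [-1.38, 1.24], [0.06, 2.45], [-1.56, 4.7], [0.09, 2.05], [-2.69, 2.69]. Speed limits (rad/s): [2.57, 2.57, 3.14, 3.14, 3.14, 3.14, 3.14].

INTERFACE

Orientations are given as a rotation vector (axis times angle).
In Python, from bench import ctrl gives the robot as it stands.
- The arm moves only by the tool step_arm, never from a script. Its argument "targets" is a list of rows, each a list of 7 numbers: the shift along the world's x, y, z in cm, then the turn, a rotation vector about the world's x, y, z in degrees, then the opening, from 0 (shut) to 1 (fully open). A call has exactly 5 rows; each row shifts and turns the commanded pose from where the row before left it; what a row does not reach is not made up. A row lasts 1/12 s, in which the tool goes at most 41.7 mm and 7.16 degrees, less where a joint would pass 70% of its speed; a pose out of reach is approached as far as the arm can. A call with a gripper value outside its range is refused whole. The fingers move at their own pace and stop on an object; "force" is the grip in N (left out, the last holds). Time passes only in rows, so rows that do not move let the fingers close, or fill a call up. It gives the time, the measured TCP pose, the force, the opening and the grip force at its end, in the units of the state.
- ctrl.get_state(): the state, without advancing time (a new reading comes with each control period).
- ctrl.get_image(name): name is "side" or "top"; returns (picture, depth): 480x640x3 uint8, red, green, blue; 480x640 float32, m along the optical axis (not along the pixel's ray), 0 where there is no reading.
- ctrl.camera_params(name): a dict with "intrinsics" (3x3 intrinsics, pixels), "distortion" ([k1, k2, p1, p2, k3] as OpenCV has them; the pictures are not rectified), "rvec" (rotation vector, rad) and "tvec" (3), from world to camera coordinates, as OpenCV has them. Camera axes: x right, y down, z forward; pixel columns grow to the right and rows downward; lengths in m; the calibration is good to about 2 mm. A picture is of the moment at which its call begins. camera_params takes no time and is no camera call.
- ctrl.close_job(): hands the job in; it is judged then, once.
The state is a dict: "time": time; "joint_positions": joint angles; "qd": joint speeds; "joint_torque": joint torques, N m; "position": TCP position; "tool_rot": TCP orientation; "ft_force": force on the tool from outside, world axes, zero at the start; "torque": the same for the moment, N m; "grip_width": opening from 0.0 (shut) to 1.0 (fully open); "grip_force": force on a finger pad.
Only numpy, scipy, OpenCV 4.12 (cv2) and the standard library are available. Lean on these libraries where they do the work, as an engineer would, in place of code of your own. Each camera call takes 0.05 s, during which the arm holds its last target. There are 200 camera calls.

## Working session

There is one attempt and no reset: what is moved stays moved. The work goes in short steps, Python scripts to look and compute and a tool call to move; the robot and the scene stay as the last step left them, time stands still between calls to the robot, and variables do not carry over. Pictures are saved under pics/ and viewed, at most 10 in all, crops included, and the job is handed in when it is done.

Besides the shell and the picture viewer there is one more tool, called after "Call:" as name([rows], argument=value, ...), one row to a line, values as JSON. step_arm: Moves the arm, as the interface text tells. Its arguments: {"type":"object","properties":{"targets":{"type":"array"},"force":{"type":"number"}},"required":["targets"]}

```bash
mkdir -p pics; python3 - <<'E'
from bench import ctrl
import cv2,numpy as np
for n in("top","side"):
    p,d=ctrl.get_image(n); cv2.imwrite(f"pics/{n}0.png",p[:,:,::-1]); np.save(f"pics/{n}0.npy",d)
    c=ctrl.camera_params(n); R=cv2.Rodrigues(np.array(c["rvec"]))[0]; print(n,c["intrinsics"],c["distortion"],-R.T@np.array(c["tvec"]).ravel(),R[2])
s=ctrl.get_state();print(s,ctrl.tcp_to_grasp)
E
```

```text
top [[451.08836664   0.         318.95514011]
 [  0.         451.08836664 241.38358303]
 [  0.           0.           1.        ]] [-0.11419908  0.          0.          0.          0.        ] [0.32404828 0.01007677 1.24682801] [ 0.2120597  -0.01476672 -0.97714514]
side [[621.09868259   0.         302.90159109]
 [  0.         621.09868259 246.1478927 ]
 [  0.           0.           1.        ]] [0.04390146 0.         0.         0.         0.        ] [0.0016028  0.70319288 1.14788862] [ 0.42354105 -0.49591747 -0.75807574]
{'time': 0.1, 'joint_positions': array([-1.25987014,  0.32174073, -0.07009437,  1.45158127,  0.0225594 ,
        1.3707767 , -0.05688872]), 'qd': array([-0.00153734, -0.00103513,  0.0014358 , -0.00177499,  0.00137133,
        0.00118564, -0.00025327]), 'joint_torque': array([ 4.99090493e-04, -4.92570591e+01, -4.05376581e-01, -3.13398099e+01,
       -6.41848426e-02,  3.94631596e-02,  6.74104808e-05]), 'position': array([0.18999613, 0.62108717, 0.22156203]), 'tool_rot': array([-4.64449993e-01, -3.10686377e+00,  2.68203223e-03]), 'ft_force': array([ 0.8554308 ,  0.1403536 , -0.19778395]), 'torque': array([0.03892894, 0.01355252, 0.07611111]), 'grip_force': 0.0, 'grip_width': 1.0022273299146844} -0.0187
```

View pics/top0.png

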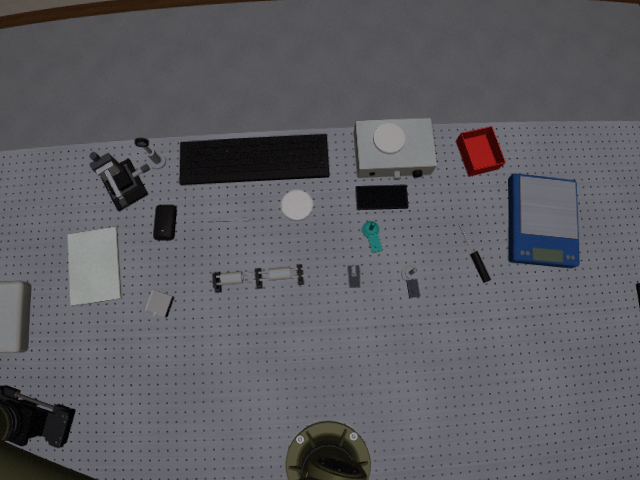

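View pics/side0.png

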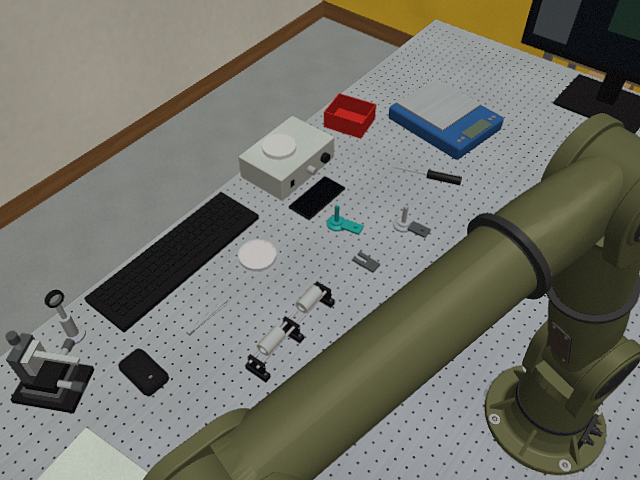

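The top view shows the cradle from (217,282) to (300,275), with the left holder at (229,278) and the right one at (280,273). The grey post is near (410,272) and the turquoise look-alike near (371,235). I'll zoom in on the cradle and the post.

```bash
cat > h.py <<'E'
import cv2,numpy as np
from bench import ctrl
def cam(n):
    c=ctrl.camera_params(n); R=cv2.Rodrigues(np.array(c["rvec"]))[0]; t=np.array(c["tvec"]).ravel()
    return np.array(c["intrinsics"]),np.array(c["distortion"]),R,t
def ray(n,uv):
    K,D,R,t=cam(n); x=cv2.undistortPoints(np.array(uv,float).reshape(-1,1,2),K,D).reshape(-1,2)
    return -R.T@t,np.c_[x,np.ones(len(x))]@R
def onplane(n,uv,z):
    o,d=ray(n,uv); return o+d*((z-o[2])/d[:,2])[:,None]
def proj(n,P):
    K,D,R,t=cam(n); return cv2.projectPoints(np.array(P,float).reshape(-1,1,3),cv2.Rodrigues(R)[0],t,K,D)[0].reshape(-1,2)
E
python3 - <<'E'
import cv2,numpy as np
t=cv2.imread("pics/top0.png");s=cv2.imread("pics/side0.png")
a=cv2.resize(t[262:297,208:308],None,fx=8,fy=8,interpolation=cv2.INTER_NEAREST)#800x280
b=cv2.resize(t[262:302,395:430],(280,320),interpolation=cv2.INTER_NEAREST)
c=cv2.resize(s[275:385,240:345],(305,320),interpolation=cv2.INTER_NEAREST)
d=cv2.resize(s[200:240,390:430],(215,215),interpolation=cv2.INTER_NEAREST)
d=cv2.copyMakeBorder(d,0,105,0,0,0)
cv2.imwrite("pics/m.png",np.vstack([a,np.hstack([b,c,d])]))
E
```

```text
(no output)
```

View pics/m.png

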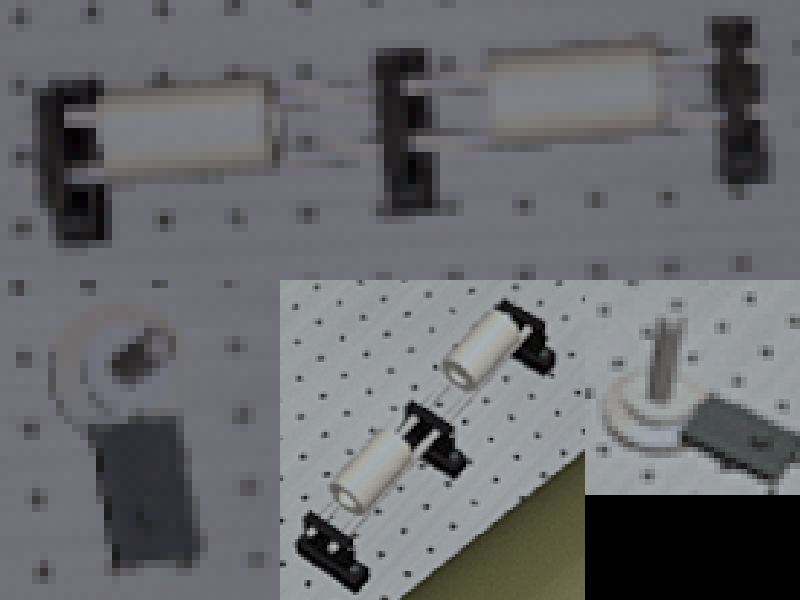

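The crops show the left holder in the top view spanning u 220–242.6 at v about 278. The post tip is near (415,270) in the top view and (406.2,207.4) in the side view. Next I'll measure these at sub-pixel level.

```bash
python3 - <<'E'
from h import *
t=cv2.imread("pics/top0.png");s=cv2.imread("pics/side0.png");dt=np.load("pics/top0.npy");ds=np.load("pics/side0.npy")
np.set_printoptions(precision=4,suppress=True)
def pts(n,d,u0,u1,v0,v1):
    K,D,R,T=cam(n); vv,uu=np.mgrid[v0:v1,u0:u1]; uv=np.c_[uu.ravel(),vv.ravel()]
    o,r=ray(n,uv); return o+r*d[vv,uu].reshape(-1,1),uv   # r has unit cam-z
for n,d,box in(("top",dt,(205,305,255,300)),("side",ds,(240,345,275,385))):
    P,uv=pts(n,d,*box); m=(P[:,2]>.066)&(P[:,2]<.1); Q=P[m]
    print(n,m.sum(),"zmax",np.percentile(Q[:,2],90))
    k,l=cv2.kmeans(Q[:,:2].astype(np.float32),2,None,(3,50,1e-6),5,0)[1:]
    for i in(0,1):
        q=Q[l.ravel()==i]; vx,vy,x,y=cv2.fitLine(q[:,:2].astype(np.float32),2,0,.001,.001).ravel(); e=np.array([vx,vy])*np.sign(vy)
        a=(q[:,:2]-[x,y])@e; print("holder",x,y,"dir",e,"ang",np.degrees(np.arctan2(-e[0],e[1])),"ext",np.percentile(a,[1,99]),"mid",np.array([x,y])+e*np.percentile(a,[1,99]).mean())
for n,d,box in(("top",dt,(398,428,260,280)),("side",ds,(392,425,200,232))):
    P,uv=pts(n,d,*box)
    for lo,hi in((.018,.05),(.05,.062),(.062,.08)):
        m=(P[:,2]>lo)&(P[:,2]<hi)
        if m.any(): print(n,"post",lo,m.sum(),np.median(P[m],0),P[m].mean(0), uv[m].mean(0))
# two-ray triangulation of the tip
o1,r1=ray("top",[(415,270.1)]);o2,r2=ray("side",[(406.2,207.4)])
A=np.c_[r1[0],-r2[0]];k=np.linalg.lstsq(A,o2-o1,rcond=None)[0];p,q=o1+r1[0]*k[0],o2+r2[0]*k[1];print("tip",p,q)
print("tip planes",onplane("top",[(415,270.1)],.066),onplane("side",[(406.2,207.4)],.066))
print("axis ends L", onplane("top",[(219.9,278.4),(242.5,277.2)],.066),"R",onplane("top",[(269,274),(291,272.7)],.066))
E
```

```text
top 471 zmax 0.07783242220846298Traceback (most recent call last):
  File "<stdin>", line 12, in <module>
IndexError: boolean index did not match indexed array along axis 0; size of axis is 471 but size of corresponding boolean axis is 4
```

```bash
cat > m.py <<'E'
from h import *
dt=np.load("pics/top0.npy");ds=np.load("pics/side0.npy")
np.set_printoptions(precision=4,suppress=True)
def pts(n,d,u0,u1,v0,v1):
    vv,uu=np.mgrid[v0:v1,u0:u1]; uv=np.c_[uu.ravel(),vv.ravel()]
    o,r=ray(n,uv); return o+r*d[vv,uu].reshape(-1,1),uv   # r has unit cam-z
if __name__=="__main__":
  for n,d,box in(("top",dt,(205,305,255,300)),("side",ds,(240,345,275,385))):
    P,uv=pts(n,d,*box); m=(P[:,2]>.066)&(P[:,2]<.1); Q=P[m]
    print(n,m.sum(),"z90",np.percentile(Q[:,2],90))
    l=cv2.kmeans(Q[:,:2].astype(np.float32),2,None,(3,50,1e-6),5,0)[1]
    for i in(0,1):
        q=Q[l.ravel()==i]; vx,vy,x,y=cv2.fitLine(q[:,:2].astype(np.float32),2,0,.001,.001).ravel(); e=np.array([vx,vy])*np.sign(vy)
        a=(q[:,:2]-[x,y])@e; print("holder","ang",np.degrees(np.arctan2(-e[0],e[1])),"ext",np.percentile(a,[1,99]),"mid",np.array([x,y])+e*np.percentile(a,[1,99]).mean())
  for n,d,box in(("top",dt,(398,428,260,280)),("side",ds,(392,425,200,232))):
    P,uv=pts(n,d,*box)
    for lo,hi in((.018,.05),(.05,.062),(.062,.08)):
        m=(P[:,2]>lo)&(P[:,2]<hi)
        if m.any(): print(n,"post",lo,m.sum(),np.median(P[m],0),P[m].mean(0), uv[m].mean(0))
  o1,r1=ray("top",[(415,270.1)]);o2,r2=ray("side",[(406.2,207.4)])
  k=np.linalg.lstsq(np.c_[r1[0],-r2[0]],o2-o1,rcond=None)[0];print("tip",o1+r1[0]*k[0],o2+r2[0]*k[1])
  print("tip planes",onplane("top",[(415,270.1)],.066),onplane("side",[(406.2,207.4)],.066))
  print("axis ends L", onplane("top",[(219.9,278.4),(242.5,277.2)],.066),"R",onplane("top",[(269,274),(291,272.7)],.066))
E
python3 m.py
```

```text
top 471 z90 0.07783242220846298
holder ang 3.625448 ext [-0.0277  0.0282] mid [0.4937 0.2296]
holder ang 3.7975013 ext [-0.0265  0.0264] mid [0.4999 0.1008]
side 687 z90 0.07883063609709384
holder ang 1.6747599 ext [-0.0291  0.0272] mid [0.4953 0.2306]
holder ang 1.2659593 ext [-0.0309  0.0271] mid [0.5008 0.1014]
top post 0.018 13 [ 0.4863 -0.2521  0.0326] [ 0.4869 -0.2534  0.0337] [410.6923 272.6154]
top post 0.05 13 [ 0.488  -0.255   0.0592] [ 0.4886 -0.2561  0.0578] [413.4615 270.6154]
top post 0.062 7 [ 0.4894 -0.2566  0.0647] [ 0.4891 -0.256   0.0656] [414. 270.]
side post 0.018 72 [ 0.487  -0.2545  0.0259] [ 0.4762 -0.2553  0.0289] [409.0278 220.5694]
side post 0.05 16 [ 0.4899 -0.255   0.0546] [ 0.49   -0.2551  0.055 ] [405.375  210.6875]
side post 0.062 13 [ 0.4898 -0.256   0.0647] [ 0.4896 -0.2548  0.0651] [405.9231 207.9231]
tip [ 0.489  -0.2592  0.0632] [ 0.4909 -0.2583  0.0632]
tip planes [[ 0.4886 -0.2586  0.066 ]] [[ 0.4896 -0.2558  0.066 ]]
axis ends L [[0.4942 0.2595 0.066 ]
 [0.4944 0.1992 0.066 ]] R [[0.4993 0.1288 0.066 ]
 [0.4997 0.0706 0.066 ]]
```

Two views agree: left holder at about (0.4945, 0.230) with its axis yawed about 2.6°, and the post at about (0.489, -0.256). The plan is to grip across the axis, with the tool leaned so that it never has to lie level near the bench. First I'll go above the cradle.

Call:
step_arm([
  [2, -2.3, 0, 0, 0, -4.7, 1],
  [2, -2.3, 0, 0, 0, -4.7, 1],
  [2, -2.3, 0, 0, 0, -4.7, 1],
  [2, -2.3, 0, 0, 0, -4.7, 1],
  [2, -2.3, 0, 0, 0, -4.7, 1],
])

```text
time: 0.52
position: [0.2908, 0.5051, 0.2221]
tool_rot: [-1.093, -2.945, 0.001]
ft_force: [1.5, 0.2, 0.2]
grip_width: 1.004
grip_force: 0.0
```

Call:
step_arm([
  [2, -2.3, 0, 0, 0, -4.7, 1],
  [2, -2.3, 0, 0, 0, -4.7, 1],
  [2, -2.3, 0, 0, 0, -4.7, 1],
  [2, -2.3, 0, 0, 0, -4.7, 1],
  [2, -2.3, 0, 0, 0, -4.7, 1],
])

```text
time: 0.93
position: [0.3907, 0.3901, 0.2222]
tool_rot: [-1.67, -2.661, 0.001]
ft_force: [0.2, 0.5, -0.5]
grip_width: 0.999
grip_force: 0.0
```

Call:
step_arm([
  [2, -2.3, 0, 0, 0, -4.7, 1],
  [2, -2.3, 0, 0, 0, -4.7, 1],
  [2, -2.3, 0, 0, 0, -4.7, 1],
  [2, -2.3, 0, 0, 0, -4.7, 1],
  [2, -2.3, 0, 0, 0, -4.7, 1],
])

```text
time: 1.35
position: [0.4907, 0.2752, 0.2223]
tool_rot: [-2.177, -2.265, 0.001]
ft_force: [0.2, 0.4, 0.5]
grip_width: 1.001
grip_force: 0.0
```

Call:
step_arm([
  [0, 0, 0, -5, 0, 0, 1],
  [0, 0, 0, -5, 0, 0, 1],
  [0, 0, 0, -5, 0, 0, 1],
  [0, 0, 0, -5, 0, 0, 1],
  [0, 0, 0, 0, 0, 0, 1],
])

```text
time: 1.77
position: [0.4879, 0.2809, 0.2197]
tool_rot: [1.981, 2.085, -0.373]
ft_force: [-1.8, 1.3, -1.6]
grip_width: 0.995
grip_force: 0.0
```

```bash
cat > st.py <<'E'
from h import *
from scipy.spatial.transform import Rotation as Ro
np.set_printoptions(precision=4,suppress=True)
s=ctrl.get_state();M=Ro.from_rotvec(s["tool_rot"]).as_matrix()
print(s["time"],"q",s["joint_positions"],"tcp",s["position"],"G",s["position"]+M[:,2]*ctrl.tcp_to_grasp,"\ntx",M[:,0],"ty",M[:,1],"tz",M[:,2],"F",s["ft_force"],s["torque"],s["grip_width"],s["grip_force"])
E
python3 st.py
```

```text
1.7667 q [-0.9725  0.3075  0.2917  1.534   0.1833  1.5404 -0.6589] tcp [0.4879 0.2809 0.2197] G [0.4879 0.2873 0.2373] 
tx [-0.0517  0.9372 -0.345 ] ty [ 0.9987  0.0481 -0.019 ] tz [-0.0012 -0.3456 -0.9384] F [-1.7718  1.3343 -1.5879] [ 0.419   0.1384 -0.0289] 0.9945816556596726 0.0
```

Call:
step_arm([
  [0.1, -0.1, -2, -3, 0, 0, 1],
  [0.1, -0.1, -2, -3, 0, 0, 1],
  [0.1, -0.1, -2, -3, 0, 0, 1],
  [0.1, -0.1, -2, -1, 0, 0, 1],
  [0, 0, -1, 0, 0, 0, 1],
])

```text
time: 2.18
position: [0.4926, 0.272, 0.1291]
tool_rot: [1.887, 1.975, -0.535]
ft_force: [-0.6, -1.0, 0.2]
grip_width: 1.0
grip_force: 0.0
```

Call:
step_arm([
  [0, 0, 0, 0, 0, 0, 1],
  [0, 0, 0, 0, 0, 0, 1],
  [0, 0, 0, 0, 0, 0, 1],
  [0, 0, 0, 0, 0, 0, 1],
  [0, 0, 0, 0, 0, 0, 1],
])

```text
time: 2.6
position: [0.4949, 0.2728, 0.1341]
tool_rot: [1.891, 1.972, -0.525]
ft_force: [-0.4, 0.7, 0.2]
grip_width: 0.998
grip_force: 0.0
```

```bash
python3 st.py; python3 - <<'E'
from h import *
ims=[]
for n,P in(("top",(.4945,.23,.062)),("side",(.4945,.23,.062))):
    p,d=ctrl.get_image(n); u,v=proj(n,P)[0].astype(int); print(n,u,v)
    ims.append(cv2.resize(p[max(v-50,0):v+50,max(u-50,0):u+50,::-1],(400,400),interpolation=cv2.INTER_CUBIC))
cv2.imwrite("pics/a1.png",np.hstack(ims))
E
```

```text
2.6 q [-1.0072  0.4674  0.2927  1.5564  0.2548  1.4925 -0.7449] tcp [0.4949 0.2728 0.1341] G [0.4949 0.2821 0.1504] 
tx [-0.042   0.8664 -0.4975] ty [ 0.9991  0.0371 -0.0197] tz [ 0.0014 -0.4979 -0.8672] F [-0.3903  0.6767  0.188 ] [ 0.4994  0.0105 -0.024 ] 0.99767796642448 0.0
top 231 277
side 272 341
```

View pics/a1.png

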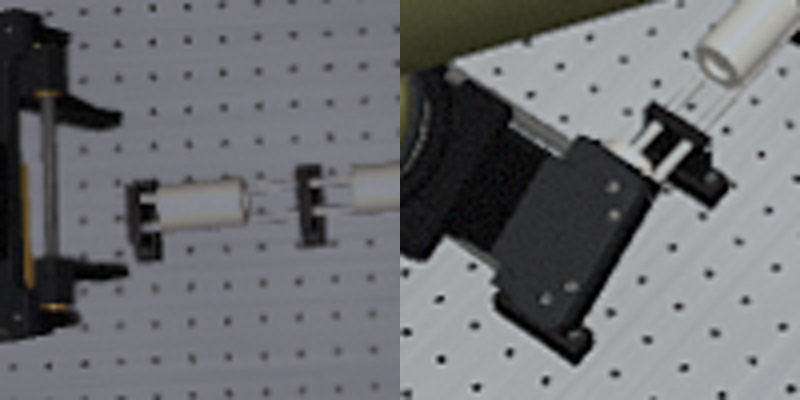

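Both fingers straddle the left holder, which lies at about (200,203) in the left crop, and the heading is right. I'll go in along the lean direction and close at a moderate force.

Call:
step_arm([
  [0, -1, -1.7, 0, 0, 0, 1],
  [0, -1, -1.7, 0, 0, 0, 1],
  [0, -1, -1.7, 0, 0, 0, 1],
  [0, -1, -1.7, 0, 0, 0, 1],
  [0, -0.5, -0.9, 0, 0, 0, 1],
])

```text
time: 3.12
position: [0.4935, 0.2257, 0.0543]
tool_rot: [1.889, 1.971, -0.532]
ft_force: [0.7, -0.4, 0.7]
grip_width: 1.001
grip_force: 0.0
```

Call:
step_arm([
  [0, -0.4, -0.7, 0, 0, 0, 1],
  [0, -0.2, -0.4, 0, 0, 0, 1],
  [0, -0.1, -0.1, 0, 0, 0, 1],
  [0, 0, 0, 0, 0, 0, 1],
  [0, 0, 0, 0, 0, 0, 1],
])

```text
time: 3.53
position: [0.4946, 0.2215, 0.0443]
tool_rot: [1.888, 1.973, -0.526]
ft_force: [0.6, -0.6, 0.9]
grip_width: 1.001
grip_force: 0.0
```

```bash
python3 st.py
```

```text
3.5333 q [-0.9673  0.5054  0.301   1.7086  0.2666  1.2949 -0.752 ] tcp [0.4946 0.2215 0.0443] G [0.4946 0.2308 0.0605] 
tx [-0.0436  0.8658 -0.4986] ty [ 0.9991  0.0384 -0.0206] tz [ 0.0013 -0.499  -0.8666] F [ 0.5951 -0.6407  0.8717] [ 0.4592  0.0531 -0.018 ] 1.001178238040203 0.0
```

Call:
step_arm([
  [0, 0, 0, 0, 0, 0, 0.6],
  [0, 0, 0, 0, 0, 0, 0.45],
  [0, 0, 0, 0, 0, 0, 0.4],
  [0, 0, 0, 0, 0, 0, 0.3],
  [0, 0, 0, 0, 0, 0, 0.2],
], force=30)

```text
time: 3.95
position: [0.4942, 0.2207, 0.0437]
tool_rot: [1.888, 1.973, -0.528]
ft_force: [0.1, 0.0, 1.2]
grip_width: 0.708
grip_force: 0.0
```

Call:
step_arm([
  [0, 0, 0, 0, 0, 0, 0.2],
  [0, 0, 0, 0, 0, 0, 0.2],
  [0, 0, 0, 0, 0, 0, 0.2],
  [0, 0, 0, 0, 0, 0, 0.2],
  [0, 0, 0, 0, 0, 0, 0.2],
])

```text
time: 4.37
position: [0.497, 0.2207, 0.0448]
tool_rot: [1.887, 1.971, -0.522]
ft_force: [5.8, 0.8, 1.5]
grip_width: 0.351
grip_force: 29.9
```

```bash
python3 st.py
```

```text
4.3667 q [-0.9666  0.5055  0.3026  1.7077  0.2697  1.2925 -0.7519] tcp [0.497  0.2207 0.0448] G [0.4969 0.23   0.061 ] 
tx [-0.0422  0.8656 -0.499 ] ty [ 0.9991  0.0392 -0.0165] tz [ 0.0053 -0.4992 -0.8664] F [5.7862 0.7672 1.5086] [ 0.2884 -0.9969  0.618 ] 0.35118514139384294 29.911525904328755
```

The grip has closed at 30 N, on a width that fits 32 mm. Next I'll lift, then swing towards the post while turning +90° about the closing axis.

Call:
step_arm([
  [0, 0, 1.5, 0, 0, 0, 0.2],
  [0, 0, 3, 0, 0, 0, 0.2],
  [0, 0, 4, 0, 0, 0, 0.2],
  [0, 0, 4, 0, 0, 0, 0.2],
  [0, 0, 4, 0, 0, 0, 0.2],
])

```text
time: 4.78
position: [0.4935, 0.2203, 0.2099]
tool_rot: [1.889, 1.973, -0.53]
ft_force: [0.7, 1.2, -1.3]
grip_width: 0.357
grip_force: 29.9
```

Call:
step_arm([
  [0, -2.5, 0, 5, 0.2, 0, 0.2],
  [0, -2.5, 0, 5, 0.2, 0, 0.2],
  [0, -2.5, 0, 5, 0.2, 0, 0.2],
  [0, -2.5, 0, 5, 0.2, 0, 0.2],
  [0, -2.5, 0, 5, 0.2, 0, 0.2],
])

```text
time: 5.2
position: [0.4938, 0.0947, 0.2091]
tool_rot: [2.134, 2.24, -0.108]
ft_force: [0.2, -1.2, -0.4]
grip_width: 0.36
grip_force: 29.9
```

Call:
step_arm([
  [0, -2.5, 0, 5, 0.2, 0, 0.2],
  [0, -2.5, 0, 5, 0.2, 0, 0.2],
  [0, -2.5, 0, 5, 0.2, 0, 0.2],
  [0, -2.5, 0, 5, 0.2, 0, 0.2],
  [0, -2.5, 0, 5, 0.2, 0, 0.2],
])

```text
time: 5.62
position: [0.494, -0.0307, 0.2098]
tool_rot: [-1.965, -2.072, -0.341]
ft_force: [0.7, 0.6, -1.5]
grip_width: 0.354
grip_force: 29.9
```

```bash
python3 st.py
```

```text
5.6167 q [-0.4261  0.0907  0.7244  1.8214 -0.394   1.4064  0.4491] tcp [ 0.494  -0.0307  0.2098] G [ 0.4946 -0.0372  0.2274] 
tx [-0.0477  0.9363  0.348 ] ty [ 0.9984  0.0551 -0.0115] tz [-0.0299  0.3469 -0.9374] F [ 0.7479  0.5976 -1.4652] [-0.5877 -0.0064  0.0247] 0.3540229620276037 29.892722018721543
```

Call:
step_arm([
  [0, -2.5, 0, 5, 0.2, 0, 0.2],
  [0, -2.5, 0, 5, 0.2, 0, 0.2],
  [0, -2.5, 0, 5, 0.2, 0, 0.2],
  [0, -2.5, 0, 5, 0.2, 0, 0.2],
  [0, -2.5, 0, 5, 0.2, 0, 0.2],
])

```text
time: 6.03
position: [0.4942, -0.1558, 0.2086]
tool_rot: [-1.696, -1.797, -0.701]
ft_force: [1.3, 0.2, -0.3]
grip_width: 0.361
grip_force: 29.9
```

Call:
step_arm([
  [0, -2.5, 0, 5, 0.2, 0, 0.2],
  [0, -2.5, 0, 5, 0.2, 0, 0.2],
  [0, -2.5, 0, 5, 0.2, 0, 0.2],
  [0, -1.2, 0, 0, 0, 0, 0.2],
  [0, 0, 0, 0, 0, 0, 0.2],
])

```text
time: 6.45
position: [0.4926, -0.2353, 0.2042]
tool_rot: [-1.552, -1.633, -0.855]
ft_force: [-0.9, 0.6, -0.7]
grip_width: 0.352
grip_force: 29.9
```

Call:
step_arm([
  [0, 0, 0, 0, 0, 0, 0.2],
  [0, 0, 0, 0, 0, 0, 0.2],
  [0, 0, 0, 0, 0, 0, 0.2],
  [0, 0, 0, 0, 0, 0, 0.2],
  [0, 0, 0, 0, 0, 0, 0.2],
])

```text
time: 6.87
position: [0.4946, -0.2299, 0.2071]
tool_rot: [-1.545, -1.642, -0.853]
ft_force: [-0.3, 0.1, -1.6]
grip_width: 0.359
grip_force: 29.9
```

```bash
python3 st.py
```

```text
6.8667 q [ 0.4565  0.6996  0.4844  1.3726 -0.8309  2.0476  1.025 ] tcp [ 0.4946 -0.2299  0.2071] G [ 0.4957 -0.2458  0.217 ] 
tx [-0.0275  0.5253  0.8504] ty [ 0.9979  0.0651 -0.0079] tz [-0.0595  0.8484 -0.526 ] F [-0.3471  0.1449 -1.6236] [-1.2796 -0.0162 -0.008 ] 0.359479661532401 29.887935971580646
```

The holder is upright over the post area, but joint 6 is near its limit. Yaw is free here, so I'll turn about the vertical to relieve it, then look.

Call:
step_arm([
  [0, 0, 0, 0, 0, -5, 0.2],
  [0, 0, 0, 0, 0, -5, 0.2],
  [0, 0, 0, 0, 0, -5, 0.2],
  [0, 0, 0, 0, 0, -5, 0.2],
  [0, 0, 0, 0, 0, -5, 0.2],
])

```text
time: 7.28
position: [0.4941, -0.2312, 0.2068]
tool_rot: [-1.944, -1.314, -1.076]
ft_force: [0.3, -0.4, -0.6]
grip_width: 0.358
grip_force: 29.9
```

Call:
step_arm([
  [0, 0, -1, 0, 0, -5, 0.2],
  [0, 0, -1, 0, 0, 0, 0.2],
  [0, 0, -1, 0, 0, 0, 0.2],
  [0, 0, 0, 0, 0, 0, 0.2],
  [0, 0, 0, 0, 0, 0, 0.2],
])

```text
time: 7.7
position: [0.4949, -0.2305, 0.1758]
tool_rot: [-2.01, -1.244, -1.114]
ft_force: [0.2, -0.0, -0.8]
grip_width: 0.358
grip_force: 29.9
```

Call:
step_arm([
  [0, 0, 0, 0, 0, 0, 0.2],
  [0, 0, 0, 0, 0, 0, 0.2],
  [0, 0, 0, 0, 0, 0, 0.2],
  [0, 0, 0, 0, 0, 0, 0.2],
  [0, 0, 0, 0, 0, 0, 0.2],
])

```text
time: 8.12
position: [0.4942, -0.2315, 0.1767]
tool_rot: [-2.014, -1.242, -1.117]
ft_force: [0.6, 0.4, -1.5]
grip_width: 0.354
grip_force: 29.9
```

```bash
python3 st.py; python3 - <<'E'
from h import *
from scipy.spatial.transform import Rotation as Ro
s=ctrl.get_state();G=s["position"]+Ro.from_rotvec(s["tool_rot"]).as_matrix()[:,2]*ctrl.tcp_to_grasp
ims=[]
for n in("top","side"):
    p,d=ctrl.get_image(n);np.save(f"pics/{n}2.npy",d);cv2.imwrite(f"pics/{n}2.png",p[:,:,::-1]); u,v=proj(n,(G+[.489,-.256,.05])/2)[0].astype(int) if 0 else proj(n,[.489,-.256,.1])[0].astype(int); print(n,u,v,proj(n,[G,G+[0,0,.028],G-[0,0,.028],[.489,-.256,.066]]))
    ims.append(cv2.resize(p[v-40:v+40,u-40:u+40,::-1],(400,400),interpolation=cv2.INTER_NEAREST))
cv2.imwrite("pics/a2.png",np.hstack(ims))
E
```

```text
8.1167 q [ 0.461   0.5163  0.58    1.7514 -1.0426  1.7376  0.8762] tcp [ 0.4942 -0.2315  0.1767] G [ 0.4872 -0.2458  0.1865] 
tx [0.2397 0.4676 0.8508] ty [ 0.8957 -0.4445 -0.008 ] tz [ 0.3745  0.764  -0.5254] F [ 0.5962  0.3919 -1.4613] [-1.1792  0.6164 -0.0608] 0.3542827725503984 29.887958509480086
top 416 268 [[420.41520658 263.40590928]
 [423.07799723 261.42786574]
 [417.88214973 265.28641911]
 [414.0342818  270.00728138]]
side 408 197 [[410.58569422 173.03673732]
 [412.0605749  163.69007805]
 [409.15731503 182.10041277]
 [406.45713789 207.48281307]]
```

View pics/a2.png

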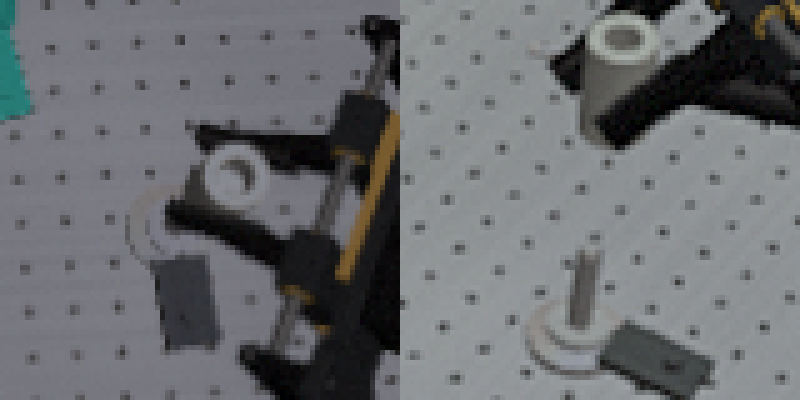

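The left crop (top view) shows the upper mouth near (236,178), and the right crop (side view) near (622,38). The post stands below. I'll fit the bright end face in both views, and the post the same way.

```bash
cat > face.py <<'E'
from m import *
import sys
def tri(a,b):
    o1,r1=ray("top",[a]);o2,r2=ray("side",[b])
    k=np.linalg.lstsq(np.c_[r1[0],-r2[0]],o2-o1,rcond=None)[0];p,q=o1+r1[0]*k[0],o2+r2[0]*k[1];return (p+q)/2,p-q
def faces(tag,G):
    c=[]
    for n in("top","side"):
        im=cv2.cvtColor(cv2.imread(f"pics/{n}{tag}.png"),cv2.COLOR_BGR2GRAY);u,v=np.round(proj(n,G+[0,0,.028])[0]).astype(int)
        w=im[v-11:v+12,u-11:u+12]; big=cv2.resize(w,None,fx=8,fy=8,interpolation=cv2.INTER_CUBIC)
        th=int((np.percentile(w,97)*1.0)*(.86)); m=(big>th).astype(np.uint8)
        cs=max(cv2.findContours(m,cv2.RETR_EXTERNAL,cv2.CHAIN_APPROX_NONE)[0],key=cv2.contourArea)
        e=cv2.fitEllipse(cv2.convexHull(cs)); p=(np.array(e[0])+.5)/8-.5+[u-11,v-11]; print(n,"ellipse",p,np.array(e[1])/8,e[2],"th",th); c.append(p)
    P,d=tri(*c); print("face",P,"gap",d, "planes",onplane("top",[c[0]],P[2]),onplane("side",[c[1]],P[2])); return P
E
python3 - <<'E'
from face import *
from scipy.spatial.transform import Rotation as Ro
s=ctrl.get_state();G=s["position"]+Ro.from_rotvec(s["tool_rot"]).as_matrix()[:,2]*ctrl.tcp_to_grasp
print("G",G);faces("2",G)
for n in("top","side"):
    d=np.load(f"pics/{n}2.npy");u,v=np.round(proj(n,G)[0]).astype(int);P,uv=pts(n,d,u-12,u+13,v-18,v+14)
    r=np.hypot(*(P[:,:2]-G[:2]).T); z=P[r<.014][:,2]; f=(r<.022)&(abs(P[:,2]-(G[2]+.028))<.006)
    print(n,"face depth n",f.sum(),P[f].mean(0),(P[f].min(0)+P[f].max(0))/2,"inner z",np.sort(P[r<.005][:,2])-G[2])
# post sections: width midpoints in the side view, rows
im=cv2.cvtColor(cv2.imread("pics/side0.png"),cv2.COLOR_BGR2GRAY); print(im[204:222,398:416])
im=cv2.cvtColor(cv2.imread("pics/top0.png"),cv2.COLOR_BGR2GRAY); print(im[265:276,405:421])
E
```

```text
G [ 0.4871 -0.2458  0.1865]
top ellipse [426.0824 264.7839] [13.5355 21.1565] 121.860107421875 th 117
side ellipse [415.7846 163.2634] [11.171  20.9395] 79.6861343383789 th 143
face [ 0.4798 -0.2513  0.2157] gap [-0.0021 -0.001  -0.0001] planes [[ 0.4787 -0.2518  0.2157]] [[ 0.4809 -0.2508  0.2157]]
top face depth n 106 [ 0.4837 -0.2455  0.2119] [ 0.4832 -0.2453  0.2126] inner z [-0.1738 -0.0035 -0.0014 -0.0012 -0.0011 -0.0008 -0.0003  0.0001  0.0003]
side face depth n 112 [ 0.4861 -0.246   0.213 ] [ 0.486  -0.2459  0.2137] inner z []
[[155 156 156 157 156 155 156 145 105  98 142 155 153 152 153 153 153 154]
 [155 157 156 156 157 156 159 150 133 133 150 156 153 153 154 152 155 157]
 [156 157 156 158 157 148 145 155 158 150 149 156 152 155 152 155 158 159]
 [157 158 158 159 156 128 108 141 148 129 128 155 154 155 155 161 153 142]
 [158 158 151 144 146 113  87 118 125 113 133 159 155 155 159 160 133  89]
 [158 160 130  90 118 108  80  99 102 102 136 159 155 157 157 160 139 112]
 [155 159 140 111 109  93  80  87  91 110 145 161 159 160 158 157 158 156]
 [156 156 158 166 140  80  83  91 
[... 829 characters left out ...]
 112 112 114 112 112 111 112]
 [109 109 111 107 109 109 106 110 108 109 110 114 111 113 113 111]
 [109 108 110 111 111 111 110 112  99 103 104 111 112 112 112 112]
 [109 108 111 113 116 114 112 105  70  82  91 102 113 116 117 116]
 [110 112 114 112 115 111  98  69  72  99  96  78 112 114 114 114]
 [110 112 115 114 106  86  39  44  82 106 104  78 111 113 114 112]
 [108 113 115 109  69  39  41  43  66  87  96  90 112 113 113 111]
 [ 96 111 114  94  40  41  46  48  52  72  97 112 111 114 111 114]
 [ 92 112 115 102  57  46  50  59  71  98 114 113 111 114 114 113]
 [ 89 112 114 114  92  69  67  87 106 114 115 113 113 113 112 113]
 [112 105 113 115 113 105  97 114 116 113 114 114 112 113 112 113]]
```

Depth inside the upper mouth reads about 26 mm below the face, so the upper end looks like the deep one; the post test will confirm it. I'll correct the 1.8° tilt, shift over the post and come down to about 1 cm above it.

Call:
step_arm([
  [0.2, -0.5, -1, 0.8, -0.5, 0, 0.2],
  [0.15, -0.5, -1.5, 0.7, -0.4, 0, 0.2],
  [0, 0, -2, 0, 0, 0, 0.2],
  [0, 0, -2, 0, 0, 0, 0.2],
  [0, 0, -1.3, 0, 0, 0, 0.2],
])

```text
time: 8.63
position: [0.4972, -0.2412, 0.0967]
tool_rot: [-1.989, -1.227, -1.144]
ft_force: [0.7, 0.6, -0.9]
grip_width: 0.354
grip_force: 29.9
```

Call:
step_arm([
  [0, 0, 0, 0, 0, 0, 0.2],
  [0, 0, 0, 0, 0, 0, 0.2],
  [0, 0, 0, 0, 0, 0, 0.2],
  [0, 0, 0, 0, 0, 0, 0.2],
  [0, 0, 0, 0, 0, 0, 0.2],
])

```text
time: 9.05
position: [0.498, -0.2418, 0.0997]
tool_rot: [-1.99, -1.231, -1.146]
ft_force: [0.2, -0.0, -1.3]
grip_width: 0.357
grip_force: 29.9
```

```bash
python3 st.py; python3 - <<'E'
from m import *
from scipy.spatial.transform import Rotation as Ro
s=ctrl.get_state();G=s["position"]+Ro.from_rotvec(s["tool_rot"]).as_matrix()[:,2]*ctrl.tcp_to_grasp
ims=[]
for n in("top","side"):
    p,d=ctrl.get_image(n);u,v=np.round(proj(n,G)[0]).astype(int);print(n,u,v)
    P,uv=pts(n,d,u-12,u+13,v-18,v+14);r=np.hypot(*(P[:,:2]-G[:2]).T);f=(r<.022)&(abs(P[:,2]-(G[2]+.0265))<.004)
    print(n,"face",f.sum(),P[f].mean(0),(P[f].min(0)+P[f].max(0))/2,"inner",np.median(P[r<.005][:,2]-G[2]) if (r<.005).any() else 0)
    ims.append(cv2.resize(p[v-25:v+25,u-25:u+25,::-1],(400,400),interpolation=cv2.INTER_NEAREST))
cv2.imwrite("pics/a3.png",np.hstack(ims))
E
```

```text
9.05 q [ 0.5118  0.6651  0.543   1.7449 -1.0966  1.7092  1.0032] tcp [ 0.498  -0.2418  0.0997] G [ 0.4908 -0.2564  0.1091] 
tx [0.2251 0.4459 0.8663] ty [ 0.8957 -0.4446 -0.0039] tz [ 0.3834  0.7769 -0.4995] F [ 0.2113 -0.0226 -1.3112] [-1.1401  0.5461  0.0128] 0.3568678319493397 29.888028253244556
top 418 267
top face 87 [ 0.4869 -0.2569  0.1344] [ 0.4864 -0.2569  0.1353] inner 6.932819108476651e-05
side 408 194
side face 89 [ 0.4884 -0.2557  0.1351] [ 0.489  -0.2566  0.1355] inner -0.014129289046443921
```

View pics/a3.png

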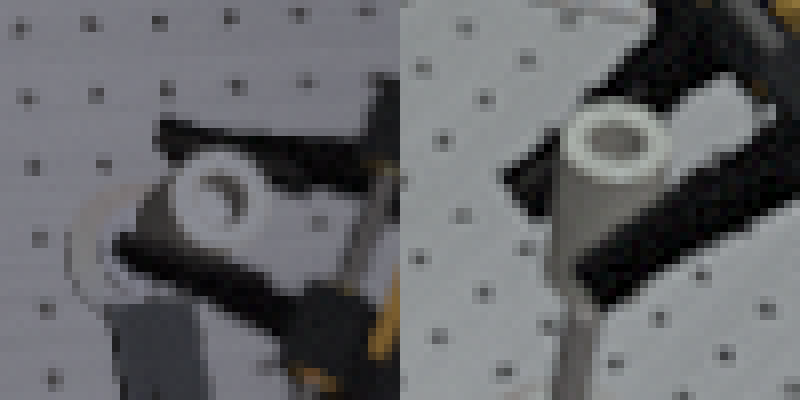

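```bash
python3 - <<'E'
from m import *
for z in(.1365,):
  print("top",onplane("top",[(420,266.25)],z),onplane("top",[(414.3,269.3)],.066))
  print("side",onplane("side",[(409.6,186.4)],z),onplane("side",[(406.1,206.9)],.066))
E
```

```text
top [[ 0.4878 -0.2561  0.1365]] [[ 0.4909 -0.2569  0.066 ]]
side [[ 0.4893 -0.2554  0.1365]] [[ 0.4908 -0.2571  0.066 ]]
```

The holder sits over the post, and the same-camera offsets suggest a 2 mm nudge. I'll nudge it, then lower gently while watching the force.

Call:
step_arm([
  [0.2, -0.1, 0, 0, 0, 0, 0.2],
  [0, 0, -0.4, 0, 0, 0, 0.2],
  [0, 0, -0.4, 0, 0, 0, 0.2],
  [0, 0, -0.3, 0, 0, 0, 0.2],
  [0, 0, 0, 0, 0, 0, 0.2],
])

```text
time: 9.57
position: [0.4992, -0.242, 0.0864]
tool_rot: [-1.989, -1.227, -1.144]
ft_force: [-0.6, 0.2, -0.9]
grip_width: 0.356
grip_force: 29.9
```

Call:
step_arm([
  [0, 0, -0.1, 0, 0, 0, 0.2],
  [0, 0, -0.1, 0, 0, 0, 0.2],
  [0, 0, -0.1, 0, 0, 0, 0.2],
  [0, 0, 0, 0, 0, 0, 0.2],
  [0, 0, 0, 0, 0, 0, 0.2],
])

```text
time: 9.98
position: [0.4996, -0.2424, 0.0845]
tool_rot: [-1.989, -1.229, -1.145]
ft_force: [0.1, -0.7, -0.6]
grip_width: 0.357
grip_force: 29.9
```

Call:
step_arm([
  [0, 0, -0.1, 0, 0, 0, 0.2],
  [0, 0, -0.1, 0, 0, 0, 0.2],
  [0, 0, -0.1, 0, 0, 0, 0.2],
  [0, 0, 0, 0, 0, 0, 0.2],
  [0, 0, 0, 0, 0, 0, 0.2],
])

```text
time: 10.4
position: [0.4996, -0.2424, 0.0815]
tool_rot: [-1.989, -1.229, -1.145]
ft_force: [0.9, -0.7, -0.8]
grip_width: 0.358
grip_force: 29.9
```

```bash
python3 st.py
```

```text
10.4 q [ 0.5176  0.6964  0.5344  1.742  -1.1065  1.6968  1.0239] tcp [ 0.4996 -0.2424  0.0815] G [ 0.4925 -0.2569  0.0909] 
tx [0.2265 0.4447 0.8666] ty [ 0.8957 -0.4446 -0.0059] tz [ 0.3827  0.7775 -0.499 ] F [ 0.889  -0.7442 -0.8427] [-1.0916  0.5485 -0.076 ] 0.3579193690873724 29.88701133856921
```

Call:
step_arm([
  [0, 0, -0.1, 0, 0, 0, 0.2],
  [0, 0, -0.1, 0, 0, 0, 0.2],
  [0, 0, 0, 0, 0, 0, 0.2],
  [0, 0, 0, 0, 0, 0, 0.2],
  [0, 0, 0, 0, 0, 0, 0.2],
])

```text
time: 10.82
position: [0.4997, -0.2423, 0.0814]
tool_rot: [-1.986, -1.229, -1.148]
ft_force: [-2.6, -0.3, 6.4]
grip_width: 0.36
grip_force: 29.9
```

Call:
step_arm([
  [0, 0, -0.1, 0, 0, 0, 0.2],
  [0, 0, -0.1, 0, 0, 0, 0.2],
  [0, 0, 0, 0, 0, 0, 0.2],
  [0, 0, 0, 0, 0, 0, 0.2],
  [0, 0, 0, 0, 0, 0, 0.2],
])

```text
time: 11.23
position: [0.4998, -0.2422, 0.0813]
tool_rot: [-1.984, -1.229, -1.151]
ft_force: [-4.1, -1.0, 12.1]
grip_width: 0.353
grip_force: 29.9
```

```bash
python3 st.py
```

```text
11.2333 q [ 0.5194  0.7002  0.5335  1.7409 -1.1098  1.7008  1.0291] tcp [ 0.4998 -0.2422  0.0813] G [ 0.4926 -0.2568  0.0905] 
tx [0.2221 0.4417 0.8692] ty [ 0.8963 -0.4435 -0.0036] tz [ 0.3839  0.7799 -0.4944] F [-4.0702 -0.9862 12.0661] [0.9402 0.0914 0.6453] 0.3532442374299359 29.86865128291356
```

The descent stopped firmly with about 13 N. I need to tell "seated in the 4 mm recess" (face at about 0.118) from "standing on the rim" (about 0.122).

```bash
python3 - <<'E'
from m import *
from scipy.spatial.transform import Rotation as Ro
s=ctrl.get_state();G=s["position"]+Ro.from_rotvec(s["tool_rot"]).as_matrix()[:,2]*ctrl.tcp_to_grasp
ims=[]
for n in("top","side"):
    p,d=ctrl.get_image(n);u,v=np.round(proj(n,G)[0]).astype(int);print(n,u,v)
    P,uv=pts(n,d,u-12,u+13,v-18,v+14);r=np.hypot(*(P[:,:2]-G[:2]).T);f=(r<.022)&(abs(P[:,2]-(G[2]+.0265))<.004)
    print(n,"face",f.sum(),np.median(P[f],0),P[f].mean(0),"inner",np.sort(P[r<.006][:,2]-G[2]))
    q=P[(r<.03)];print(np.median(pts(n,d,u-60,u-40,v+20,v+40)[0][:,2])) # bench level check
    ims.append(cv2.resize(p[v-25:v+25,u-25:u+25,::-1],(400,400),interpolation=cv2.INTER_NEAREST))
cv2.imwrite("pics/a4.png",np.hstack(ims))
E
```

```text
top 416 267
top face 80 [ 0.49   -0.2577  0.1162] [ 0.4892 -0.257   0.1161] inner [-0.0022 -0.0022 -0.0022 -0.0017 -0.0017 -0.0007 -0.0007  0.0001  0.0006
  0.0033  0.0038  0.0071  0.0113  0.0114  0.0186  0.0209  0.0221]
-0.001942496295952556
side 407 199
side face 89 [ 0.4895 -0.2549  0.1167] [ 0.4893 -0.2557  0.1166] inner [-0.041   0.0203  0.0207  0.0305]
0.002662408841394903
```

View pics/a4.png

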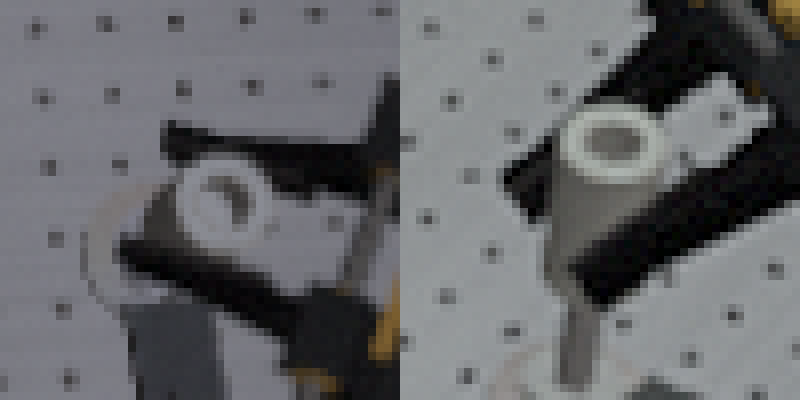

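The face is at about 0.1165, so the tip is in the 4 mm recess and the holder stopped at once: the shallow end is down and the deep bore faces up. I'll lift clear.

Call:
step_arm([
  [0, 0, 0.5, 0, 0, 0, 0.2],
  [0, 0, 1, 0, 0, 0, 0.2],
  [0, 0, 2, 0, 0, 0, 0.2],
  [0, 0, 2.5, 0, 0, 0, 0.2],
  [0, 0, 2.5, 0, 0, 0, 0.2],
])

```text
time: 11.75
position: [0.4993, -0.2421, 0.163]
tool_rot: [-1.99, -1.227, -1.143]
ft_force: [-0.0, 0.5, -0.5]
grip_width: 0.357
grip_force: 29.9
```

Call:
step_arm([
  [0, 0, 2.5, 0, 0, 0, 0.2],
  [0, 0, 2, 0, 0, 0, 0.2],
  [0, 0, 1, 0, 0, 0, 0.2],
  [0, 0, 0, 0, 0, 0, 0.2],
  [0, 0, 0, 0, 0, 0, 0.2],
])

```text
time: 12.17
position: [0.4995, -0.2423, 0.2171]
tool_rot: [-1.99, -1.229, -1.144]
ft_force: [-0.2, 0.6, -1.4]
grip_width: 0.356
grip_force: 29.9
```

Call:
step_arm([
  [0, 0, 0, 0, 0, 0, 0.2],
  [0, 0, 0, 0, 0, 0, 0.2],
  [0, 0, 0, 0, 0, 0, 0.2],
  [0, 0, 0, 0, 0, 0, 0.2],
  [0, 0, 0, 0, 0, 0, 0.2],
])

```text
time: 12.58
position: [0.4995, -0.2423, 0.2169]
tool_rot: [-1.989, -1.228, -1.144]
ft_force: [0.4, 0.2, -0.3]
grip_width: 0.357
grip_force: 29.9
```

```bash
python3 st.py; python3 - <<'E'
from m import *
from scipy.spatial.transform import Rotation as Ro
s=ctrl.get_state();G=s["position"]+Ro.from_rotvec(s["tool_rot"]).as_matrix()[:,2]*ctrl.tcp_to_grasp
ims=[]
for n in("top","side"):
    p,d=ctrl.get_image(n);u,v=np.round(proj(n,G)[0]).astype(int)
    P,uv=pts(n,d,u-12,u+13,v-18,v+14);r=np.hypot(*(P[:,:2]-G[:2]).T);f=(r<.022)&(abs(P[:,2]-(G[2]+.0265))<.004)
    print(n,"face",f.sum(),P[f].mean(0),"inner",np.median(P[r<.005][:,2]-G[2]))
    ims.append(cv2.resize(p[v-40:v+40,u-40:u+40,::-1],(400,400),interpolation=cv2.INTER_NEAREST))
cv2.imwrite("pics/a5.png",np.hstack(ims))
E
```

```text
12.5833 q [ 0.4785  0.5032  0.5821  1.6957 -1.0562  1.8042  0.8254] tcp [ 0.4995 -0.2423  0.2169] G [ 0.4923 -0.2569  0.2262] 
tx [0.2275 0.4443 0.8665] ty [ 0.8957 -0.4447 -0.0071] tz [ 0.3822  0.7777 -0.4991] F [ 0.3594  0.2094 -0.3173] [-1.171   0.6126 -0.0223] 0.3570498733770315 29.886614211636697
top face 108 [ 0.4892 -0.2565  0.2514] inner 0.0013690423704305066
side face 111 [ 0.4906 -0.2574  0.2525] inner nan
  return _methods._mean(a, axis=axis, dtype=dtype,
  ret = ret.dtype.type(ret / rcount)
```

View pics/a5.png

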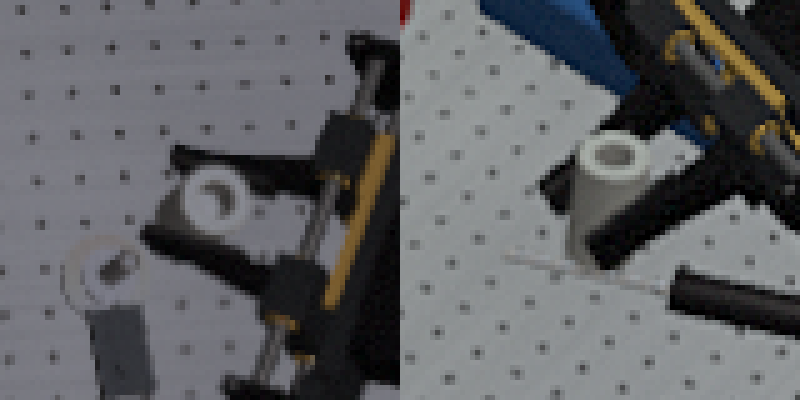

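The holder is upright in the gripper (mouth near (215,200) in the left crop and (612,157) in the right). It is still, with its lower end about 0.196 m up and clear of the post. I'll hand in.

```bash
python3 -c "
from bench import ctrl
print(ctrl.close_job())"
```

```text
the job is handed in; nothing more can be done
None
```

I tried the left-hand holder's right-hand end on the post: it stopped about 4 mm on, so that end is the shallow one. The holder is now upright in the gripper, deep bore up, with its lower end about 19 cm above the bench, and the job is handed in (no verdict was returned).

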